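# Put the game pieces away after game night

## Robot

A 6-joint arm with a two-finger parallel gripper is mounted at the origin on the work surface. World frame = base frame: x ahead of the robot, y to its left, z up, the work surface at z = 0. Lengths are in m, angles in degrees, forces in N, time in s.
With the tool pointing down it reaches from about 0.4 to 0.825 m from the base axis. Payload 7 kg.
Tool frame: the origin (TCP) lies at the very end of the fingers, on their centre line; the grasp point (between the pads) lies 19 mm behind it (r.grip_depth is the distance from the TCP to the grasp point, in m); z points along the fingers, y is the line along which they close (so a half turn about z gives the same grasp; the last joint's range is limited). The gripper opens to 88 mm and grips with 3 to 60 N. Pads are 19 mm wide; open, the fingers measure 130 mm over their backs; the gripper's body (78 mm by 193 mm) begins 47 mm behind the grasp point.
Start: joints at [89.444, 20.546, 0.682, 0, -70.136, -16.507], TCP at [0.198, 0.645, 0.227] pointing down, gripper open.
Joint ranges: [-176.03, 176.03], [-82.01, 121.73], [-58.28, 71.71], [-173.87, 95.51], [-174.79, -0.11], [-173.66, 173.66]. Speed limits (degrees/s): [136.94, 136.94, 172.46, 180, 180, 180].

## Interface

Orientations are given as [roll, pitch, yaw] about the fixed x, y, z axes, in that order (R = Rz(yaw) Ry(pitch) Rx(roll)).
In Python, from plant import r gives the robot as it stands.
- The arm moves only by the tool play_rows, never from a script. Its argument "rows" is a list that holds one entry, the list of rows, each a list of 5 numbers: the closure, from 0 (fully open) to 1 (shut), then the shift along the tool's x, y, z each as a share of 0.5 m, from -1 to 1, then the turn about the tool's z as a share of 1.5 rad, from -1 to 1. A call has exactly 8 rows; each row is the pose to reach, as a shift and turn from the pose commanded when the call began, along the tool's axes at that moment; what a row does not reach only later rows make up. A row lasts 1/12 s, in which the tool goes at most 41.7 mm and 7.16 degrees, less where a joint would pass 70% of its speed; a pose out of reach is approached as far as the arm can. A call with a number of a shift or a turn outside -1 to 1 is refused whole. A call with a gripper value outside its range is refused whole. The fingers move at their own pace and stop on an object; "squeeze" is the grip in N (left out, the last holds). Time passes only in rows, so rows that repeat a pose let the fingers close, or fill a call up. It gives the time, the measured TCP pose, the force, the opening and the grip force at its end, in the units of the state.
- r.get_state(): the state, without advancing time (a new reading comes with each control period).
- r.capture(name): name is "scene" or "top" or "wrist"; returns the picture (400x640x3 uint8, red, green, blue); there is no depth.
- r.camera_info(name): a dict with "fovy" (degrees; the focal length in pixels is half the picture's height over the tangent of half this angle, whatever the lens; pixels are square), "cx", "cy" (the principal point, pixels), "pose" (4x4, takes a point from camera to world coordinates). Camera axes: x right, y down, z forward; pixel columns grow to the right and rows downward; lengths in m; the calibration is good to about 2 mm. The wrist camera is an equidistant fisheye: a pixel r from the principal point sees the ray r / f radians off the axis. A picture is of the moment at which its call begins: read the wrist's pose just before it. camera_info takes no time and is no camera call; for the wrist camera it gives the pose at the moment of the call.
- r.close_job(): hands the job in; it is judged then, once.
The state is a dict: "time_s": time; "joints": joint angles; "qd": joint speeds; "joint_torque": joint torques, N m; "tcp_pos": TCP position; "eef_rot": TCP orientation; "contact_force": force on the tool from outside, world axes, zero at the start; "moment": the same for the moment, N m; "gripper_width": finger opening in m; "gripper_force": force on a finger pad.
Only numpy, scipy, OpenCV 4.12 (cv2) and the standard library are available. Lean on these libraries where they do the work, as an engineer would, in place of code of your own. Each camera call takes 0.05 s, during which the arm holds its last target. There are 200 camera calls.

## Task

Game night is over: put the five loose pieces away where each belongs. The twenty-sided die goes inside the walnut dice vault, which is then closed with its lid seated properly on it; the stone token lies flat in the round dish, the lantern miniature stands upright in the square cork-lined tray, and the card tin is slid under the low riser until it meets the stop at the back. Leave the bell where it stands.

Things in the scene. Friction and masses are not known exactly. Their poses are not given: they have to be found in the camera images.
- die: Lime-green opaque twenty-sided die, 28 mm between faces, 35 mm across corners, 18 g, loose, lying on a face. Origin at its centre, 14 mm above the shelf. At the start its z is up and its x axis is level, through the middles of two parallel edges 30 mm apart: fingers closing along x (or 60 or 120 degrees from it about the vertical) hold it steadily.
- token: Slate-grey round stone token, a flat disc 40 mm in diameter and 12 mm thick with a ring of small grooves on one face, 41 g, loose, lying flat on the shelf. Origin at its centre, 6 mm above the shelf.
- lantern: Tiny steel lantern miniature, 45 g, loose, standing upright: round dark base 30 mm in diameter, 4 mm thick; square body 22 mm wide with amber panes from 4 to 28 mm height, its sides square to its x and y axes; then a small roof and ring, 49 mm high in all. Origin at the centre of the base's underside, z up.
- lid: Loose walnut lid of the dice vault, 100 g: board 106 mm (x) by 82 mm (y) with two thin brass lines, a round brass knob (18 mm in diameter) in the middle of its top, and under it a centred cleat 74 by 50 mm. It lies on the cleat, knob up. Origin at the centre of the cleat's underside: cleat 0 to 6 mm, board 6 to 14, knob 14 to 30 mm. Fits either way round.
- tin: Flat closed metal card tin with a paper label on top, 95 mm long (x), 62 mm wide (y), 20 mm high, 110 g, loose, lying flat on the shelf. Origin at the centre of its underside. Both ends are alike.
- vault: Walnut dice vault, a hollow open-topped box fixed on the shelf, lined with grey felt: outside 106 mm (x) by 82 mm (y), 48 mm high, walls 8 mm; well 90 by 66 mm, floor at z = 8 mm. Origin at the centre of its underside. When closed, the lid's cleat is in the well (8 mm play all round), its board rests on the rim and the lid's origin is at z = 42 mm.
- dish: Round shallow beech dish for stone tokens, fixed on the shelf: about 104 mm across the rim, 15 mm high, flat inner floor about 90 mm across at z = 5 mm. Origin at the centre of its underside.
- tray: Square shallow wooden tray for miniatures with a cork floor, fixed on the shelf: outside 88 by 88 mm, 14 mm high, walls 6 mm, inner floor 76 by 76 mm at z = 6 mm. Origin at the centre of its underside, x and y along its sides.
- riser: Low plywood riser, fixed, 90 mm deep (x), 128 wide (y), 43 high, top with a dark front edge. Open front at x = -45 mm, facing its -x. Under its 15 mm top is a bay for the tin, 92 mm wide, 28 mm high, the shelf its floor, with a fixed stop at x = +10 mm. The tin pushed in lengthwise to the stop has its centre at x = -37.5, y = 0 mm and sticks out 40 mm. Origin at the underside's centre.
- bell: Small brass hand bell with a walnut handle, 54 mm in diameter, 73 mm high, 160 g, standing loose on the shelf beyond the work; to be left alone. Origin at the centre of its underside.
Not all that is in view belongs to the job. What is shaped like the tray but orange or turquoise is not meant.

How it is judged:
By the outcome, as a careful person would: the job done as asked, in the order asked, and still so for the second after the job is handed in, with the robot touching nothing.
It also fails if it takes over 136 s, if anything falls off the work surface, if the arm or the gripper's body presses on something with over 40 N, if the wrist force passes 120 N, or if a joint passes its speed limit or range.

## Working session

There is one attempt and no reset: what is moved stays moved. The work goes in short steps, Python scripts to look and compute and a tool call to move; the robot and the scene stay as the last step left them, time stands still between calls to the robot, and variables do not carry over. Pictures are saved under pics/ and viewed, at most 14 in all, crops included, and the job is handed in when it is done.

Besides the shell and the picture viewer there is one more tool, called after "Emit:" as name(argument=value, ...), one argument or row to a line, values as JSON. play_rows: Moves the arm, as the interface text tells. Its arguments: {"type":"object","properties":{"rows":{"type":"array","items":{"type":"array","items":{"type":"array","items":{"type":"number"}}}},"squeeze":{"type":"number"}},"required":["rows"]}

```bash
mkdir -p pics; ls; cat > h.py <<'E'
import numpy as np, cv2
from plant import r
def snap(n,f):
    ci=r.camera_info(n); im=r.capture(n); cv2.imwrite(f'pics/{f}.png',cv2.cvtColor(im,cv2.COLOR_RGB2BGR)); np.save(f'pics/{f}.npy',np.array([ci],dtype=object),allow_pickle=True); return im,ci
def ray(n,ci,px):
    f=200/np.tan(np.radians(ci['fovy'])/2); u=np.array([px[0]-ci['cx'],px[1]-ci['cy']],float)
    if n=='wrist':
        rr=np.linalg.norm(u); th=rr/f; d=np.array([*(u/max(rr,1e-9)*np.sin(th)),np.cos(th)])
    else: d=np.array([*(u/f),1])
    P=np.array(ci['pose']); return P[:3,3],P[:3,:3]@d
def onz(n,ci,px,z):
    o,d=ray(n,ci,px); return (o+d*(z-o[2])/d[2])
def load(f): return np.load(f'pics/{f}.npy',allow_pickle=True)[0]
E
python3 - <<'E'
from h import *
for n in('scene','top','wrist'):
    im,ci=snap(n,n+'0'); print(n,ci['fovy'],ci['cx'],ci['cy'],np.round(ci['pose'],3).tolist())
print(r.get_state())
E
```

```text
pics
scene 54.40834913536213 315.1357440873732 203.76683765546423 [[0.573, 0.605, -0.553, 1.229], [0.819, -0.421, 0.389, -0.393], [0.002, -0.676, -0.737, 0.904], [0.0, 0.0, 0.0, 1.0]]
top 43.810294888857996 318.65002111043947 207.22694674265708 [[0.028, -0.98, 0.199, 0.335], [-1.0, -0.028, 0.004, 0.066], [0.002, -0.199, -0.98, 1.254], [0.0, 0.0, 0.0, 1.0]]
wrist 65.70646984690485 320.66291864619086 205.14737408055424 [[-0.294, -0.913, -0.284, 0.276], [-0.956, 0.281, 0.086, 0.62], [0.001, 0.297, -0.955, 0.385], [0.0, 0.0, 0.0, 1.0]]
{'time_s': 0.15, 'joints': array([ 8.94450981e+01,  2.05848791e+01,  6.45834071e-01, -1.48425664e-02,
       -7.01375550e+01, -1.65066668e+01]), 'qd': array([ 0.09254301, -0.18118314,  0.17646603,  0.03376099,  0.08621021,
       -0.03691792]), 'joint_torque': array([-2.46946311e-04, -5.83277678e+01,  2.93286806e+01,  7.00125128e+00,
        8.72180070e-03, -1.08485606e-04]), 'tcp_pos': array([0.19796304, 0.64491993, 0.22580491]), 'eef_rot': array([ 1.79922592e+02, -8.38650955e-03, -1.70666154e+01]), 'contact_force': array([-0.21193478, -0.23913057,  0.25387436]), 'moment': array([ 0.028309  ,  0.0596101 , -0.03089589]), 'gripper_force': 0.0, 'gripper_width': 0.08782955072711142}
```

View pics/top0.png

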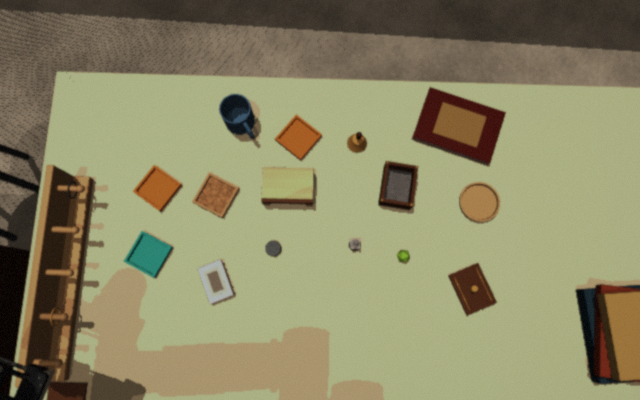

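View pics/scene0.png

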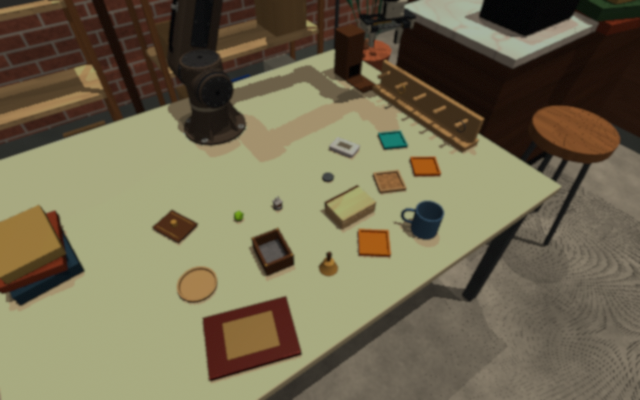

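```bash
python3 - <<'E'
from h import *
im=cv2.imread('pics/top0.png')
a=cv2.resize(im[145:315,115:320],None,fx=3.9,fy=3.4,interpolation=cv2.INTER_CUBIC)[:, :]
a=cv2.resize(im[155:310,120:320],(774,600),interpolation=cv2.INTER_CUBIC)
b=cv2.resize(im[155:325,335:505],(600,600),interpolation=cv2.INTER_CUBIC)
cv2.imwrite('pics/ca.png',a);cv2.imwrite('pics/cb.png',b)
E
```

```text
(no output)
```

View pics/ca.png

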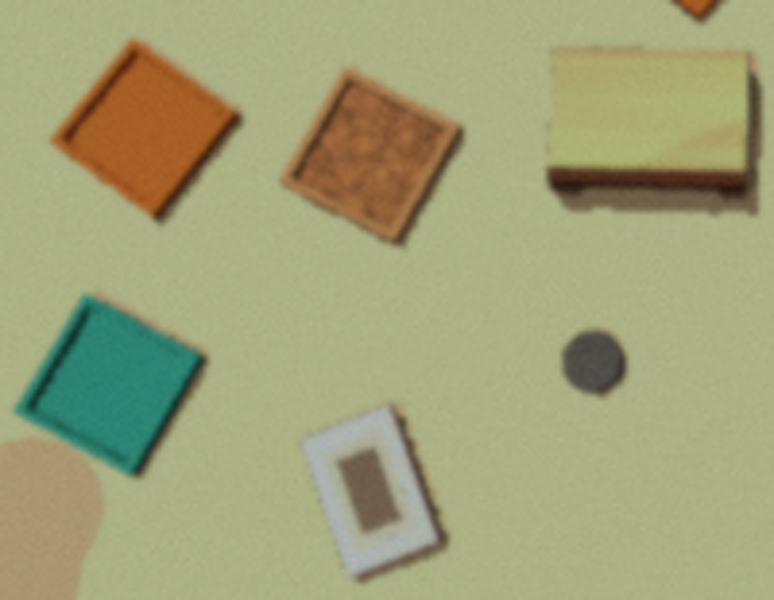

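View pics/cb.png

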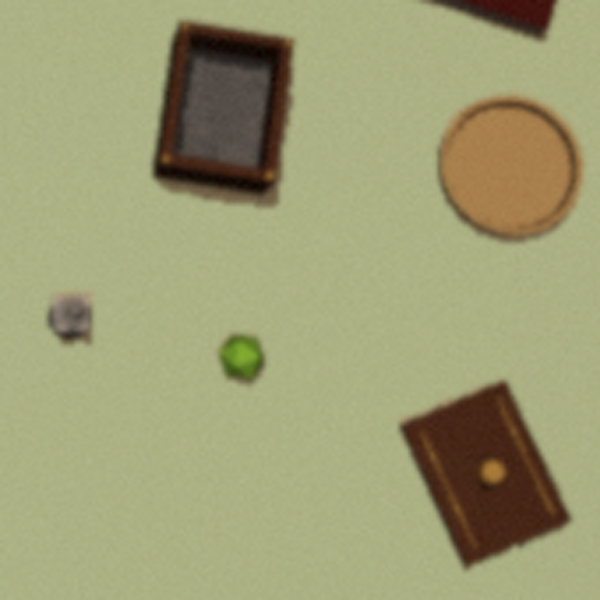

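```bash
python3 - <<'E'
from h import *
ci=load('top0')
A=lambda p:(120+(p[0]+.5)/3.87-.5,155+(p[1]+.5)/3.87-.5)
B=lambda p:(335+(p[0]+.5)/3.529-.5,155+(p[1]+.5)/3.529-.5)
def rect(n,F,ps,z):
    W=np.array([onz('top',ci,F(p),z)[:2] for p in ps]); e=np.roll(W,-1,0)-W
    print(n,'c',W.mean(0).round(4),'L',np.linalg.norm(e,axis=1).round(4),'ang',np.degrees(np.arctan2(e[:,1],e[:,0])).round(1))
rect('tray',A,[(348,68),(463,127),(402,243),(281,182)],.014)
rect('riser',A,[(550,48),(750,50),(746,172),(548,170)],.043)
rect('tin',A,[(302,443),(391,403),(439,540),(355,577)],.02)
rect('vault',B,[(180,22),(292,40),(275,187),(155,174)],.048)
rect('lid',B,[(401,425),(505,381),(569,520),(465,567)],.014)
for n,F,p,z in [('token',A,(595,362),.012),('knob',B,(492,471),.03),('die',B,(243,357),.018),('lant',B,(70,318),.02),('dish',B,(510,168),.015)]: print(n,onz('top',ci,F(p),z).round(4))
E
```

```text
tray c [0.6129 0.3344] L [0.0878 0.0866 0.0909 0.0878] ang [-115.8  156.    64.9  -26. ]
riser c [0.6414 0.1521] L [0.1305 0.0816 0.1276 0.0816] ang [-89.  179.9  91.    2. ]
tin c [0.3933 0.3192] L [0.0613 0.0928 0.0569 0.0919] ang [ -63.8 -157.1  115.4   25.6]
vault c [ 0.6443 -0.1265] L [0.0807 0.1082 0.0845 0.1129] ang [-97.9 173.   85.3  -8.9]
lid c [ 0.3937 -0.312 ] L [0.0811 0.1037 0.0807 0.105 ] ang [ -66.  -156.7  114.9   23.5]
token [0.4799 0.182  0.012 ]
knob [ 0.3942 -0.312   0.03  ]
die [ 0.4693 -0.1429  0.018 ]
lant [ 0.4932 -0.0205  0.02  ]
dish [ 0.6118 -0.3371  0.015 ]
```

```bash
cat >> h.py <<'E'
def plan(*tgts):
    """successive targets (x,y,z,yaw); prints shares for each leg"""
    s=r.get_state(); p=np.array(s['tcp_pos']); y=s['eef_rot'][2]
    print('at',p.round(4),'rot',np.round(s['eef_rot'],2),'w',round(s['gripper_width'],4),'t',round(s['time_s'],2))
    for t in tgts:
        d=np.array(t[:3])-p; c,sn=np.cos(np.radians(y)),np.sin(np.radians(y))
        sh=np.array([c*d[0]+sn*d[1], sn*d[0]-c*d[1], -d[2]])/.5
        print(t,'->',sh.round(4).tolist(),round(-np.radians(t[3]-y)/1.5,4),'rows',round(np.linalg.norm(d)/.0417,1),round(abs(t[3]-y)/7.16,1))
        p=np.array(t[:3]); y=t[3]
E
python3 - <<'E'
from h import *
plan((.33,.33,.22,-41),(.44,.03,.21,-90),(.47,-.13,.2,-90))
E
```

```text
at [0.198  0.6449 0.2258] rot [ 1.7992e+02 -1.0000e-02 -1.7070e+01] w 0.0878 t 0.15
(0.33, 0.33, 0.22, -41) -> [0.4373, 0.5246, 0.0116] 0.2785 rows 8.2 3.3
(0.44, 0.03, 0.21, -90) -> [0.5597, 0.3085, 0.02] 0.5701 rows 7.7 6.8
(0.47, -0.13, 0.2, -90) -> [0.32, -0.06, 0.02] -0.0 rows 3.9 0.0
```

Emit:
play_rows(
  rows=[
    [[0,0.437,0.525,0.012,0.279],[0,0.437,0.525,0.012,0.279],[0,0.437,0.525,0.012,0.279],[0,0.437,0.525,0.012,0.279],[0,0.437,0.525,0.012,0.279],[0,0.437,0.525,0.012,0.279],[0,0.437,0.525,0.012,0.279],[0,0.437,0.525,0.012,0.279]],
  ],
  squeeze=30,
)

```text
time_s: 0.82
tcp_pos: [0.3269, 0.3357, 0.2207]
eef_rot: [-180.0, 0.0, -41.0]
contact_force: [1.0, 1.0, 0.0]
gripper_width: 0.0876
gripper_force: 0.0
```

Emit:
play_rows(
  rows=[
    [[0,0.56,0.308,0.02,0.57],[0,0.56,0.308,0.02,0.57],[0,0.56,0.308,0.02,0.57],[0,0.56,0.308,0.02,0.57],[0,0.56,0.308,0.02,0.57],[0,0.56,0.308,0.02,0.57],[0,0.56,0.308,0.02,0.57],[0,0.56,0.308,0.02,0.57]],
  ],
)

```text
time_s: 1.48
tcp_pos: [0.4369, 0.0349, 0.2107]
eef_rot: [-180.0, 0.0, -90.5]
contact_force: [1.0, 0.6, 0.3]
gripper_width: 0.0875
gripper_force: 0.0
```

Emit:
play_rows(
  rows=[
    [[0,0.32,-0.06,0.02,0],[0,0.32,-0.06,0.02,0],[0,0.32,-0.06,0.02,0],[0,0.32,-0.06,0.02,0],[0,0.32,-0.06,0.02,0],[0,0.32,-0.06,0.02,0],[0,0.32,-0.06,0.02,0],[0,0.32,-0.06,0.02,0]],
  ],
)

```text
time_s: 2.15
tcp_pos: [0.4666, -0.1215, 0.2007]
eef_rot: [-180.0, 0.0, -90.0]
contact_force: [-0.1, -0.0, -0.1]
gripper_width: 0.0878
gripper_force: 0.0
```

```bash
python3 - <<'E'
from h import *
plan()
im,ci=snap('wrist','w1')
E
```

```text
at [ 0.4666 -0.1215  0.2007] rot [-1.800e+02  1.000e-02 -8.998e+01] w 0.0878 t 2.15
```

View pics/w1.png

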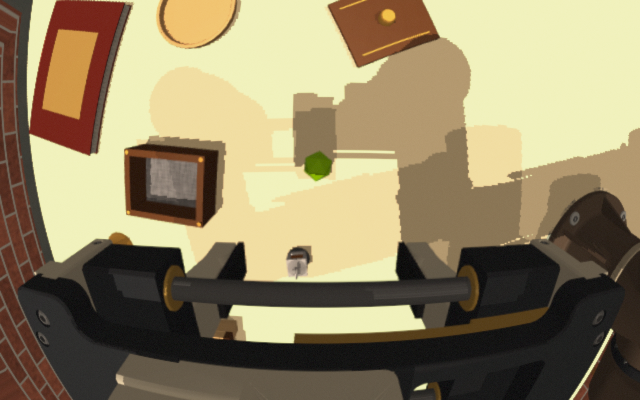

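```bash
cat >> h.py <<'E'
def blob(m,near=None,amin=20):
    c,_=cv2.findContours(m.astype(np.uint8),cv2.RETR_EXTERNAL,cv2.CHAIN_APPROX_NONE)
    c=[k for k in c if cv2.contourArea(k)>amin]
    k=min(c,key=lambda k:np.linalg.norm(k[:,0].mean(0)-near)) if near is not None else max(c,key=cv2.contourArea)
    return k[:,0]
E
python3 - <<'E'
from h import *
im=cv2.imread('pics/w1.png'); ci=load('w1')
hsv=cv2.cvtColor(im,cv2.COLOR_BGR2HSV)
m=cv2.inRange(hsv,(35,150,20),(60,255,255))
k=blob(m,(318,166)); W=np.array([onz('wrist',ci,p,.014)[:2] for p in k])
(cx,cy),_,_=cv2.minAreaRect(k.astype(np.float32))
mn=cv2.moments(k); c=np.array([mn['m10']/mn['m00'],mn['m01']/mn['m00']]); C=onz('wrist',ci,c,.014)[:2]
d=W-C; th=np.arctan2(d[:,1],d[:,0]); R=np.hypot(*d.T); o=np.argsort(th)
g=np.linspace(-np.pi,np.pi,360,endpoint=False); Rg=np.interp(g,th[o],R[o],period=2*np.pi)
f=(Rg*np.exp(6j*g)).mean(); print('die',c,C.round(4),'R',R.min().round(4),R.max().round(4),'corner ang mod60',np.degrees(np.angle(f))/6,abs(f))
v=cv2.resize(im[130:240,105:235],None,fx=4.5,fy=4.5,interpolation=cv2.INTER_CUBIC)
d2=cv2.resize(im[145:190,295:345],None,fx=4,fy=4,interpolation=cv2.INTER_CUBIC)
v[:d2.shape[0],-d2.shape[1]:]=d2
cv2.imwrite('pics/c2.png',v)
E
```

```text
die [317.33986928 165.57712418] [ 0.471  -0.1429] R 0.0133 0.017 corner ang mod60 21.418712063936862 0.0003996876637496552
```

View pics/c2.png

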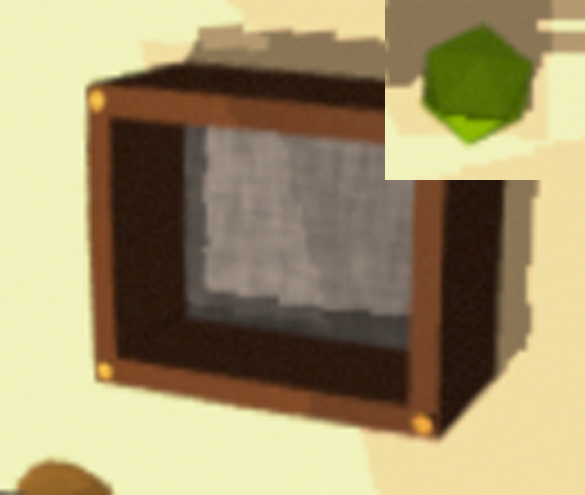

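```bash
python3 - <<'E'
from h import *
ci=load('w1')
W=np.array([onz('wrist',ci,(105+(x+.5)/4.5-.5,130+(y+.5)/4.5-.5),.048)[:2] for x,y in [(87,87),(98,380),(437,438)]])
print(W.round(4)); e=np.diff(W,axis=0); print(np.linalg.norm(e,axis=1),np.degrees(np.arctan2(e[:,1],e[:,0])),'c',(W[0]+W[2])/2)
plan((.4705,-.1427,.03,-98),(.4705,-.1427,.003,-98))
E
```

```text
[[ 0.6961 -0.1751]
 [ 0.7066 -0.0951]
 [ 0.6026 -0.0806]]
[0.08064262 0.10498151] [ 82.53548104 172.06483072] c [ 0.64938093 -0.12786426]
at [ 0.4667 -0.1212  0.2009] rot [-1.7998e+02  1.0000e-02 -8.9940e+01] w 0.0878 t 2.2
(0.4705, -0.1427, 0.03, -98) -> [0.043, -0.0075, 0.3418] 0.0938 rows 4.1 1.1
(0.4705, -0.1427, 0.003, -98) -> [-0.0, 0.0, 0.054] -0.0 rows 0.6 0.0
```

Emit:
play_rows(
  rows=[
    [[0,0.043,-0.007,0.34,0.094],[0,0.043,-0.007,0.34,0.094],[0,0.043,-0.007,0.34,0.094],[0,0.043,-0.007,0.34,0.094],[0,0.043,-0.007,0.34,0.094],[0,0.043,-0.007,0.394,0.094],[0,0.043,-0.007,0.394,0.094],[0,0.043,-0.007,0.394,0.094]],
  ],
  squeeze=20,
)

```text
time_s: 2.87
tcp_pos: [0.4703, -0.1429, 0.0045]
eef_rot: [179.9, -0.0, -98.0]
contact_force: [-0.3, 0.3, 1.4]
gripper_width: 0.0879
gripper_force: 0.0
```

Emit:
play_rows(
  rows=[
    [[0.4,0,0,0,0],[0.6,0,0,0,0],[0.75,0,0,0,0],[0.8,0,0,0,0],[0.8,0,0,0,0],[0.8,0,0,0,0],[0.8,0,0,0,0],[0.8,0,0,0,0]],
  ],
)

```text
time_s: 3.53
tcp_pos: [0.4702, -0.1437, 0.0038]
eef_rot: [-180.0, 0.0, -98.1]
contact_force: [0.0, -0.5, 0.3]
gripper_width: 0.0401
gripper_force: 0.0
```

```bash
python3 - <<'E'
from h import *
snap('wrist','w2')
plan((.4705,-.1427,.1,-98),(.647,-.127,.1,-98),(.647,-.127,.026,-98))
E
```

```text
at [ 0.4702 -0.1438  0.0037] rot [179.99  -0.   -98.11] w 0.0362 t 3.58
(0.4705, -0.1427, 0.1, -98) -> [-0.0022, -0.0004, -0.1926] -0.0013 rows 2.3 0.0
(0.647, -0.127, 0.1, -98) -> [-0.0802, -0.3452, -0.0] -0.0 rows 4.2 0.0
(0.647, -0.127, 0.026, -98) -> [-0.0, 0.0, 0.148] -0.0 rows 1.8 0.0
```

Emit:
play_rows(
  rows=[
    [[0.8,0,0,0,0],[0.8,0,0,0,0],[0.8,0,0,0,0],[0.8,0,0,0,0],[0.8,0,0,-0.06,0],[0.8,0,0,-0.1,0],[0.8,0,0,-0.193,0],[0.8,0,0,-0.193,0]],
  ],
)

```text
time_s: 4.25
tcp_pos: [0.4735, -0.144, 0.1059]
eef_rot: [-179.6, 0.0, -98.0]
contact_force: [2.1, -0.2, -0.6]
gripper_width: 0.0288
gripper_force: 20.0
```

Emit:
play_rows(
  rows=[
    [[0.8,-0.08,-0.345,0,0],[0.8,-0.08,-0.345,0,0],[0.8,-0.08,-0.345,0,0],[0.8,-0.08,-0.345,0,0],[0.8,-0.08,-0.345,0,0],[0.8,-0.08,-0.345,0,0],[0.8,-0.08,-0.345,0,0],[0.8,-0.08,-0.345,0,0]],
  ],
)

```text
time_s: 4.92
tcp_pos: [0.6455, -0.1284, 0.0997]
eef_rot: [179.9, -0.0, -98.1]
contact_force: [-0.8, -0.0, 0.3]
gripper_width: 0.0287
gripper_force: 20.0
```

```bash
python3 - <<'E'
from h import *
im,ci=snap('wrist','w3'); snap('top','t3')
plan((.647,-.127,.026,-98))
E
```

```text
at [ 0.6456 -0.1285  0.1004] rot [179.99   0.   -98.12] w 0.0286 t 5.02
(0.647, -0.127, 0.026, -98) -> [-0.0034, -0.0022, 0.1489] -0.0014 rows 1.8 0.0
```

View pics/w3.png

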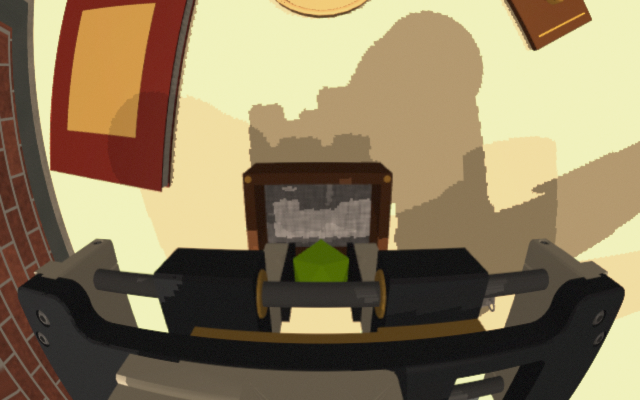

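```bash
python3 - <<'E'
from h import *
ci=load('w3')
a=np.array([onz('wrist',ci,p,.048)[:2] for p in [(244,172),(393,171)]]); e=a[1]-a[0]; L=np.linalg.norm(e); u=e/L
n=np.array([-u[1],u[0]]); n=n if n[1]>0 else -n
print(a.round(4),L,np.degrees(np.arctan2(*e[::-1])),'centre',a.mean(0)+n*.041)
E
```

```text
[[ 0.6942 -0.1768]
 [ 0.59   -0.1626]] 0.10518566390320393 172.20539889452894 centre [ 0.64764972 -0.1290628 ]
```

Emit:
play_rows(
  rows=[
    [[0.8,-0.002,-0.003,0.1,0],[0.8,-0.002,-0.003,0.14,0],[0.8,-0.002,-0.003,0.144,0],[0.8,-0.002,-0.003,0.144,0],[0.5,-0.002,-0.003,0.144,0],[0.5,-0.002,-0.003,0.144,0],[0.5,-0.002,-0.003,0.144,0],[0.5,-0.002,-0.003,0.144,0]],
  ],
)

```text
time_s: 5.68
tcp_pos: [0.6492, -0.1276, 0.03]
eef_rot: [-179.8, 0.0, -98.1]
contact_force: [-0.5, 1.2, -0.7]
gripper_width: 0.0435
gripper_force: 0.0
```

Emit:
play_rows(
  rows=[
    [[0.5,0,0,-0.1,0],[0.5,0,0,-0.2,0],[0.5,0,0,-0.25,0],[0.5,0,0,-0.25,0],[0.5,0,0,-0.25,0],[0.5,0,0,-0.25,0],[0.5,0,0,-0.25,0],[0.5,0,0,-0.25,0]],
  ],
)

```text
time_s: 6.35
tcp_pos: [0.6475, -0.1276, 0.152]
eef_rot: [179.9, -0.0, -98.1]
contact_force: [0.1, -0.3, 0.4]
gripper_width: 0.0443
gripper_force: 0.0
```

```bash
python3 - <<'E'
from h import *
im,ci=snap('wrist','w4')
plan((.394,-.312,.15,-66))
hsv=cv2.cvtColor(im,cv2.COLOR_RGB2HSV); k=blob(cv2.inRange(hsv,(35,150,20),(60,255,255))); print('die px',k.mean(0), onz('wrist',ci,k.mean(0),.022))
E
```

```text
at [ 0.6476 -0.1277  0.152 ] rot [ 1.7988e+02 -2.0000e-02 -9.8110e+01] w 0.0437 t 6.4
(0.394, -0.312, 0.15, -66) -> [0.4366, 0.4501, 0.0039] -0.3737 rows 7.5 4.5
die px [317.98863636 198.30681818] [ 0.65075085 -0.12722303  0.022     ]
```

Emit:
play_rows(
  rows=[
    [[0.5,0.437,0.45,0.004,-0.374],[0.5,0.437,0.45,0.004,-0.374],[0.5,0.437,0.45,0.004,-0.374],[0.5,0.437,0.45,0.004,-0.374],[0.5,0.437,0.45,0.004,-0.374],[0.5,0.437,0.45,0.004,-0.374],[0.5,0.437,0.45,0.004,-0.374],[0.5,0.437,0.45,0.004,-0.374]],
  ],
)

```text
time_s: 7.07
tcp_pos: [0.3908, -0.3133, 0.1505]
eef_rot: [179.9, 0.1, -66.0]
contact_force: [0.7, -0.0, -0.7]
gripper_width: 0.0441
gripper_force: 0.0
```

```bash
python3 - <<'E'
from h import *
plan()
im,ci=snap('wrist','w5')
E
```

```text
at [ 0.3908 -0.3133  0.1505] rot [ 1.799e+02  9.000e-02 -6.603e+01] w 0.0441 t 7.07
```

View pics/w5.png

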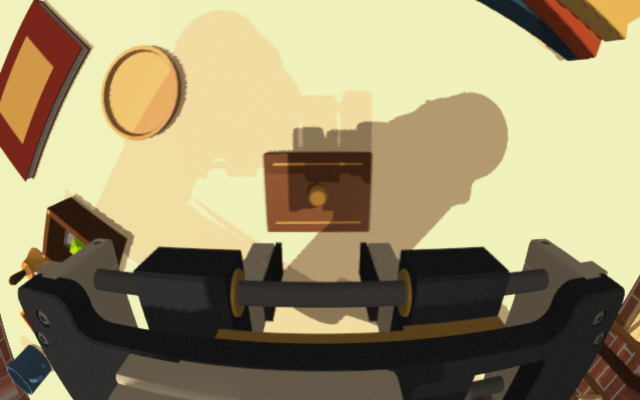

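```bash
python3 - <<'E'
from h import *
ci=load('w5'); im=cv2.imread('pics/w5.png'); hsv=cv2.cvtColor(im,cv2.COLOR_BGR2HSV)
W=np.array([onz('wrist',ci,p,.014)[:2] for p in [(264,153),(372,152),(369,231),(268,231)]]); e=np.roll(W,-1,0)-W
print('lid',W.mean(0),np.linalg.norm(e,axis=1),np.degrees(np.arctan2(e[:,1],e[:,0])))
print('knob',onz('wrist',ci,(318,196),.03))
# dish outer outline by colour (saturated tan)
m=cv2.inRange(hsv,(8,90,90),(25,255,255)); k=blob(m,(142,92),500); D=np.array([onz('wrist',ci,p,.012)[:2] for p in k],np.float32)
print('dish',cv2.fitEllipse(D*1000),len(k),k.min(0),k.max(0))
plan((.394,-.312,.06,-66),(.394,-.312,.018,-66))
E
```

```text
lid [ 0.39393433 -0.31489419] [0.10453976 0.08196859 0.10492315 0.08107885] [-155.58701063  114.33114781   23.9263387   -65.9380084 ]
knob [ 0.39455859 -0.31610556  0.03      ]
dish ((612.303955078125, -340.6815185546875), (103.89382934570312, 114.79691314697266), 110.14493560791016) 268 [101  45] [187 140]
at [ 0.3892 -0.314   0.1504] rot [ 1.7988e+02  1.2000e-01 -6.6100e+01] w 0.0437 t 7.12
(0.394, -0.312, 0.06, -66) -> [0.0002, -0.0104, 0.1809] -0.0012 rows 2.2 0.0
(0.394, -0.312, 0.018, -66) -> [0.0, -0.0, 0.084] -0.0 rows 1.0 0.0
```

Emit:
play_rows(
  rows=[
    [[0.5,0.005,-0.009,0.18,0],[0.5,0.005,-0.009,0.18,0],[0.5,0.005,-0.009,0.18,0],[0.5,0.005,-0.009,0.23,0],[0.5,0.005,-0.009,0.264,0],[0.5,0.005,-0.009,0.264,0],[0.9,0.005,-0.009,0.264,0],[0.9,0.005,-0.009,0.264,0]],
  ],
  squeeze=40,
)

```text
time_s: 7.78
tcp_pos: [0.4007, -0.3129, 0.0204]
eef_rot: [-180.0, -0.0, -65.9]
contact_force: [0.2, -0.3, 0.4]
gripper_width: 0.0357
gripper_force: 0.0
```

Emit:
play_rows(
  rows=[
    [[0.9,0,0,0,0],[0.9,0,0,0,0],[0.9,0,0,0,0],[0.9,0,0,0,0],[0.9,0,0,0,0],[0.9,0,0,0,0],[0.9,0,0,-0.03,0],[0.9,0,0,-0.06,0]],
  ],
)

```text
time_s: 8.45
tcp_pos: [0.3992, -0.3124, 0.0493]
eef_rot: [179.9, 0.1, -66.0]
contact_force: [-0.2, -0.7, -1.1]
gripper_width: 0.0165
gripper_force: 40.0
```

```bash
python3 - <<'E'
from h import *
s=r.get_state(); p=s['tcp_pos']
plan((p[0],p[1],.13,-66.1),(.6475,-.1285,.13,-98.1),(.6475,-.1285,.075,-98.1))
E
```

```text
at [ 0.3992 -0.3124  0.0493] rot [ 1.7994e+02  6.0000e-02 -6.5970e+01] w 0.0165 t 8.45
(np.float64(0.3991851845251553), np.float64(-0.3123940333754902), 0.13, -66.1) -> [0.0, -0.0, -0.1614] 0.0015 rows 1.9 0.0
(0.6475, -0.1285, 0.13, -98.1) -> [-0.135, -0.6031, -0.0] 0.3723 rows 7.4 4.5
(0.6475, -0.1285, 0.075, -98.1) -> [-0.0, 0.0, 0.11] -0.0 rows 1.3 0.0
```

Emit:
play_rows(
  rows=[
    [[0.9,0,0,-0.06,0],[0.9,0,0,-0.12,0],[0.9,0,0,-0.162,0],[0.9,0,0,-0.162,0],[0.9,0,0,-0.162,0],[0.9,0,0,-0.162,0],[0.9,0,0,-0.162,0],[0.9,0,0,-0.162,0]],
  ],
)

```text
time_s: 9.12
tcp_pos: [0.3991, -0.3124, 0.1291]
eef_rot: [179.9, 0.1, -66.0]
contact_force: [0.8, 0.1, -1.8]
gripper_width: 0.0162
gripper_force: 40.0
```

Emit:
play_rows(
  rows=[
    [[0.9,-0.018,-0.08,0,0.05],[0.9,-0.034,-0.15,0,0.1],[0.9,-0.05,-0.22,0,0.15],[0.9,-0.067,-0.3,0,0.2],[0.9,-0.083,-0.37,0,0.25],[0.9,-0.1,-0.45,0,0.3],[0.9,-0.118,-0.53,0,0.34],[0.9,-0.135,-0.603,0,0.372]],
  ],
)

```text
time_s: 9.78
tcp_pos: [0.6489, -0.1266, 0.1288]
eef_rot: [179.9, -0.0, -98.1]
contact_force: [0.8, -0.3, -0.9]
gripper_width: 0.0165
gripper_force: 40.0
```

Emit:
play_rows(
  rows=[
    [[0.9,0,0,0,0],[0.9,0,0,0,0],[0.9,0,0,0,0],[0.9,0,0,0,0],[0.9,0,0,0,0],[0.9,0,0,0,0],[0.9,0,0,0,0],[0.9,0,0,0,0]],
  ],
)

```text
time_s: 10.45
tcp_pos: [0.6475, -0.1287, 0.1306]
eef_rot: [-180.0, 0.0, -98.0]
contact_force: [0.1, 0.0, -1.4]
gripper_width: 0.0165
gripper_force: 40.0
```

```bash
python3 - <<'E'
from h import *
im,ci=snap('wrist','w6')
plan((.6475,-.1285,.075,-98.1),(.6475,-.1285,.06,-98.1))
E
```

```text
at [ 0.6475 -0.1286  0.1305] rot [-1.7997e+02  1.0000e-02 -9.7960e+01] w 0.0164 t 10.5
(0.6475, -0.1285, 0.075, -98.1) -> [-0.0002, 0.0001, 0.1111] 0.0016 rows 1.3 0.0
(0.6475, -0.1285, 0.06, -98.1) -> [-0.0, 0.0, 0.03] -0.0 rows 0.4 0.0
```

View pics/w6.png

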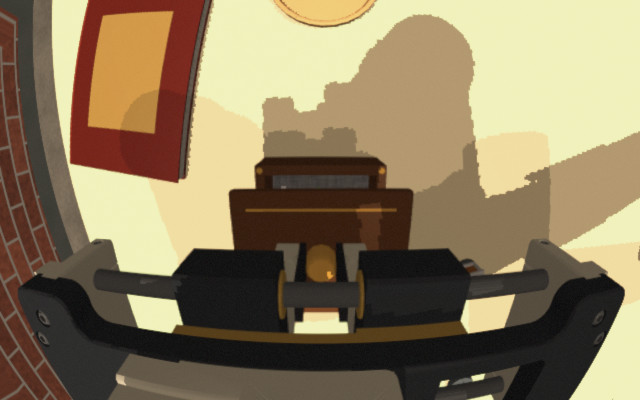

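Emit:
play_rows(
  rows=[
    [[0.9,0,0,0.05,0],[0.9,0,0,0.09,0],[0.9,0,0,0.11,0],[0.9,0,0,0.12,0],[0.9,0,0,0.128,0],[0.9,0,0,0.134,0],[0.9,0,0,0.136,0],[0.9,0,0,0.138,0]],
  ],
)

```text
time_s: 11.17
tcp_pos: [0.6482, -0.1282, 0.0624]
eef_rot: [-179.9, -0.0, -97.9]
contact_force: [-4.0, 1.2, 10.0]
gripper_width: 0.0163
gripper_force: 40.0
```

Emit:
play_rows(
  rows=[
    [[0.9,0,0,0,0],[0.9,0,0,0,0],[0.9,0,0,0,0],[0.5,0,0,0,0],[0.5,0,0,0,0],[0.5,0,0,0,0],[0.5,0,0,0,0],[0.5,0,0,0,0]],
  ],
)

```text
time_s: 11.83
tcp_pos: [0.6477, -0.1282, 0.0611]
eef_rot: [180.0, -0.0, -97.9]
contact_force: [-0.4, 0.1, 0.3]
gripper_width: 0.042
gripper_force: 0.0
```

Emit:
play_rows(
  rows=[
    [[0.5,0,0,-0.04,0],[0.5,0,0,-0.1,0],[0.5,0,0,-0.16,0],[0.5,0,0,-0.2,0],[0.5,0,0,-0.2,0],[0.5,0,0,-0.2,0],[0.5,0,0,-0.2,0],[0.5,0,0,-0.2,0]],
  ],
)

```text
time_s: 12.5
tcp_pos: [0.6469, -0.1282, 0.1598]
eef_rot: [179.9, -0.0, -97.9]
contact_force: [0.1, -0.4, -0.3]
gripper_width: 0.0441
gripper_force: 0.0
```

```bash
python3 - <<'E'
from h import *
im,ci=snap('wrist','w7'); t,_=snap('top','t7')
a=im[130:330,180:460][:, :,::-1]; b=t[150:260,260:520][:,:,::-1]
cv2.imwrite('pics/c7.png',np.vstack([cv2.resize(a,(560,400)),cv2.resize(b,(560,200))]))
plan((.56,.05,.16,-95),(.48,.17,.14,-90))
E
```

```text
at [ 0.6471 -0.1282  0.1599] rot [ 1.7988e+02 -2.0000e-02 -9.7940e+01] w 0.0437 t 12.6
(0.56, 0.05, 0.16, -95) -> [-0.329, 0.2217, -0.0002] -0.0342 rows 4.8 0.4
(0.48, 0.17, 0.14, -90) -> [-0.2251, 0.1803, 0.04] -0.0582 rows 3.5 0.7
```

View pics/c7.png

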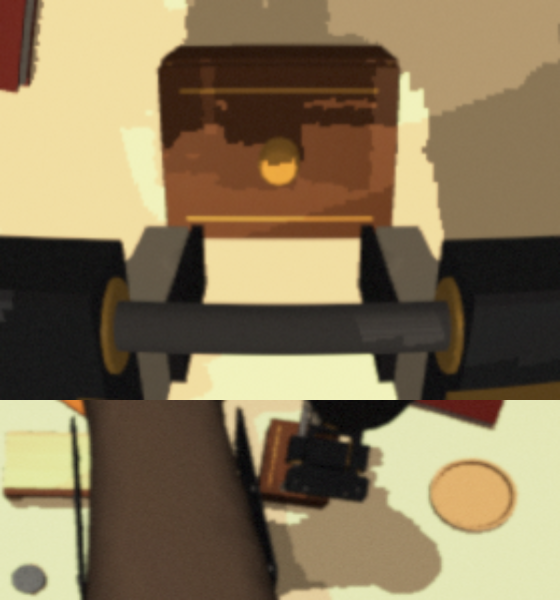

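Emit:
play_rows(
  rows=[
    [[0,-0.329,0.222,0,-0.034],[0,-0.329,0.222,0,-0.034],[0,-0.329,0.222,0,-0.034],[0,-0.329,0.222,0,-0.034],[0,-0.329,0.222,0,-0.034],[0,-0.56,0.36,0.02,-0.092],[0,-0.56,0.38,0.04,-0.092],[0,-0.56,0.38,0.04,-0.092]],
  ],
)

```text
time_s: 13.27
tcp_pos: [0.5047, 0.1623, 0.1435]
eef_rot: [180.0, -0.0, -90.0]
contact_force: [0.4, 1.6, -0.8]
gripper_width: 0.0864
gripper_force: 0.0
```

Emit:
play_rows(
  rows=[
    [[0,0,0,0,0],[0,0,0,0,0],[0,0,0,0,0],[0,0,0,0,0],[0,0,0,0,0],[0,0,0,0,0],[0,0,0,0,0],[0,0,0,0,0]],
  ],
)

```text
time_s: 13.93
tcp_pos: [0.5061, 0.1602, 0.144]
eef_rot: [180.0, -0.0, -90.1]
contact_force: [-0.8, -0.5, -1.2]
gripper_width: 0.0875
gripper_force: 0.0
```

```bash
python3 - <<'E'
from h import *
im,ci=snap('wrist','w8'); plan()
E
```

```text
at [0.5061 0.1604 0.144 ] rot [-180.      0.    -90.09] w 0.0876 t 13.98
```

View pics/w8.png

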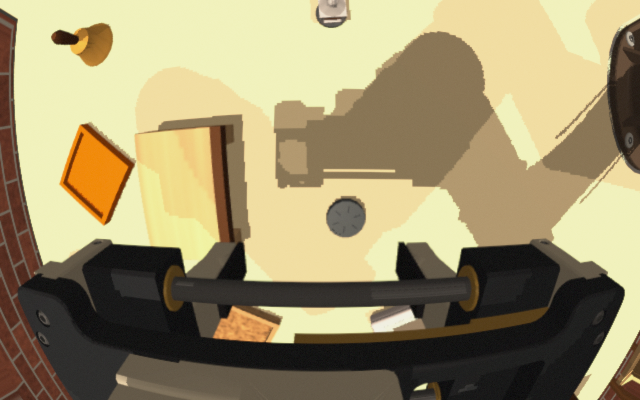

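```bash
python3 - <<'E'
from h import *
ci=load('w8'); im=cv2.imread('pics/w8.png'); hsv=cv2.cvtColor(im,cv2.COLOR_BGR2HSV)
g=cv2.cvtColor(im,cv2.COLOR_BGR2GRAY); m=((hsv[...,1]<70)&(g<130)).astype(np.uint8)
k=blob(m,(346,217),300); c,rd=cv2.minEnclosingCircle(k); print('px',c,rd)
W=np.array([onz('wrist',ci,p,.010)[:2] for p in k],np.float32)*1000; print('token',cv2.minEnclosingCircle(W), onz('wrist',ci,(346,216),.012))
for p in [(136,132),(208,126),(228,124)]: print('riser',onz('wrist',ci,p,.043).round(4))
print('lantern base ~',onz('wrist',ci,(331,14),.004).round(4))
E
```

```text
px (345.3366394042969, 217.42079162597656) 19.217023849487305
token ((482.18572998046875, 182.74493408203125), 20.328035354614258) [0.48151291 0.18001354 0.012     ]
riser [0.6809 0.0863 0.043 ]
riser [0.6045 0.0868 0.043 ]
riser [0.5859 0.0861 0.043 ]
lantern base ~ [ 0.4965 -0.0198  0.004 ]
```

Emit:
play_rows(
  rows=[
    [[0,-0.043,0.048,0.1,0],[0,-0.043,0.048,0.18,0],[0,-0.043,0.048,0.23,0],[0,-0.043,0.048,0.26,0],[0,-0.043,0.048,0.278,0],[0.3,-0.043,0.048,0.278,0],[0.7,-0.043,0.048,0.278,0],[0.7,-0.043,0.048,0.278,0]],
  ],
  squeeze=30,
)

```text
time_s: 14.65
tcp_pos: [0.483, 0.183, 0.0064]
eef_rot: [-179.9, 0.1, -90.0]
contact_force: [0.9, 0.7, 0.5]
gripper_width: 0.073
gripper_force: 0.0
```

Emit:
play_rows(
  rows=[
    [[0.7,0,0,0,0],[0.7,0,0,0,0],[0.7,0,0,0,0],[0.7,0,0,0,0],[0.7,0,0,0,0],[0.7,0,0,0,0],[0.7,0,0,0,0],[0.7,0,0,0,0]],
  ],
)

```text
time_s: 15.32
tcp_pos: [0.482, 0.1825, 0.0053]
eef_rot: [-180.0, 0.0, -90.0]
contact_force: [-1.9, 0.1, 5.3]
gripper_width: 0.0384
gripper_force: 30.0
```

```bash
python3 - <<'E'
from h import *
s=r.get_state(); p=s['tcp_pos']; print(s['gripper_force'])
plan((p[0],p[1],.13,-90),(.50,-.12,.13,-90),(.613,-.339,.13,-90),(.613,-.339,.014,-90))
E
```

```text
30.001037120819092
at [0.482  0.1825 0.0053] rot [-1.7998e+02  1.0000e-02 -9.0020e+01] w 0.0384 t 15.32
(np.float64(0.48196730775918206), np.float64(0.18246569064618529), 0.13, -90) -> [-0.0, 0.0, -0.2493] -0.0003 rows 3.0 0.0
(0.5, -0.12, 0.13, -90) -> [0.6049, -0.0361, -0.0] -0.0 rows 7.3 0.0
(0.613, -0.339, 0.13, -90) -> [0.438, -0.226, -0.0] -0.0 rows 5.9 0.0
(0.613, -0.339, 0.014, -90) -> [0.0, -0.0, 0.232] -0.0 rows 2.8 0.0
```

Emit:
play_rows(
  rows=[
    [[0.7,0,0,-0.05,0],[0.7,0,0,-0.12,0],[0.7,0,0,-0.2,0],[0.7,0,0,-0.25,0],[0.7,0,0,-0.25,0],[0.7,0,0,-0.25,0],[0.7,0.07,-0.004,-0.25,0],[0.7,0.14,-0.01,-0.25,0]],
  ],
)

```text
time_s: 15.98
tcp_pos: [0.486, 0.1123, 0.1288]
eef_rot: [179.9, -0.0, -89.9]
contact_force: [-0.9, -0.6, -1.5]
gripper_width: 0.0383
gripper_force: 30.0
```

Emit:
play_rows(
  rows=[
    [[0.7,0.07,-0.004,0,0],[0.7,0.14,-0.008,0,0],[0.7,0.21,-0.012,0,0],[0.7,0.28,-0.018,0,0],[0.7,0.35,-0.022,0,0],[0.7,0.4,-0.024,0,0],[0.7,0.44,-0.026,0,0],[0.7,0.465,-0.026,0,0]],
  ],
)

```text
time_s: 16.65
tcp_pos: [0.4984, -0.1222, 0.1283]
eef_rot: [179.8, -0.0, -90.1]
contact_force: [0.1, 0.5, -0.9]
gripper_width: 0.0387
gripper_force: 30.0
```

Emit:
play_rows(
  rows=[
    [[0.7,0.06,-0.03,0,0],[0.7,0.13,-0.066,0,0],[0.7,0.2,-0.1,0,0],[0.7,0.27,-0.14,0,0],[0.7,0.34,-0.175,0,0],[0.7,0.39,-0.2,0,0],[0.7,0.42,-0.217,0,0],[0.7,0.438,-0.224,0,0]],
  ],
)

```text
time_s: 17.32
tcp_pos: [0.6112, -0.3411, 0.1269]
eef_rot: [179.8, 0.1, -90.1]
contact_force: [0.0, 0.6, -1.3]
gripper_width: 0.0388
gripper_force: 30.0
```

Emit:
play_rows(
  rows=[
    [[0.7,0,0,0.04,0],[0.7,0,0,0.08,0],[0.7,0,0,0.1,0],[0.7,0,0,0.1,0],[0.7,0,0,0.1,0],[0.7,0,0,0.1,0],[0.7,0,0,0.1,0],[0.7,0,0,0.1,0]],
  ],
)

```text
time_s: 17.98
tcp_pos: [0.6123, -0.3392, 0.0814]
eef_rot: [-179.9, -0.0, -90.0]
contact_force: [-0.2, -0.2, 0.0]
gripper_width: 0.0386
gripper_force: 30.0
```

```bash
python3 - <<'E'
from h import *
im,ci=snap('wrist','w9'); s=r.get_state(); print(s['gripper_force'])
hsv=cv2.cvtColor(im,cv2.COLOR_RGB2HSV)
m=cv2.inRange(hsv,(8,90,90),(25,255,255)); k=blob(m,(320,190),500)
D=np.array([onz('wrist',ci,p,.014)[:2] for p in k])*1000
q=k[:,1]<215
A=np.c_[2*D[q],np.ones(q.sum())]; x=np.linalg.lstsq(A,(D[q]**2).sum(1),rcond=None)[0]
print('dish',x[:2],np.sqrt(x[2]+x[0]**2+x[1]**2),k.min(0),k.max(0))
plan((.612,-.339,.0125,-90))
E
```

```text
29.99999463558197
dish [ 558.54393502 -397.34791696] 89.83762796833189 [247  28] [506 257]
at [ 0.6121 -0.3392  0.0812] rot [-1.799e+02 -3.000e-02 -9.001e+01] w 0.0386 t 18.03
(0.612, -0.339, 0.0125, -90) -> [-0.0003, 0.0002, 0.1374] -0.0001 rows 1.6 0.0
```

Emit:
play_rows(
  rows=[
    [[0.7,0,0,0.05,0],[0.7,0,0,0.09,0],[0.7,0,0,0.12,0],[0.7,0,0,0.13,0],[0.7,0,0,0.138,0],[0.7,0,0,0.138,0],[0.7,0,0,0.138,0],[0.7,0,0,0.138,0]],
  ],
)

```text
time_s: 18.7
tcp_pos: [0.6124, -0.3394, 0.0123]
eef_rot: [-179.9, -0.0, -90.0]
contact_force: [-1.0, 0.3, -0.6]
gripper_width: 0.0386
gripper_force: 30.0
```

Emit:
play_rows(
  rows=[
    [[0.47,0,0,0,0],[0.47,0,0,0,0],[0.47,0,0,0,0],[0.47,0,0,0,0],[0.47,0,0,-0.03,0],[0.47,0,0,-0.1,0],[0.47,0,0,-0.17,0],[0.47,0,0,-0.24,0]],
  ],
)

```text
time_s: 19.37
tcp_pos: [0.6111, -0.3392, 0.1321]
eef_rot: [179.9, 0.0, -90.0]
contact_force: [1.8, -0.4, -0.1]
gripper_width: 0.0463
gripper_force: 0.0
```

```bash
python3 - <<'E'
from h import *
im,ci=snap('wrist','w10')
hsv=cv2.cvtColor(im,cv2.COLOR_RGB2HSV); g=im.mean(2)
m=((hsv[...,1]<70)&(g<140)&(g>35)).astype(np.uint8)
m[240:]=0
try:
    k=blob(m,(320,205),300); print(k.min(0),k.max(0)); W=np.array([onz('wrist',ci,p,.015)[:2] for p in k],np.float32)*1000; print('token',cv2.minEnclosingCircle(W))
except Exception as e: print(e)
plan((.55,-.2,.15,-90),(.495,-.02,.14,-90))
E
```

```text
[299 182] [340 222]
token ((612.785400390625, -338.2405090332031), 19.92326545715332)
at [ 0.6148 -0.341   0.1412] rot [-179.47   -0.28  -89.95] w 0.0466 t 19.42
(0.55, -0.2, 0.15, -90) -> [-0.2822, 0.1294, -0.0176] 0.0006 rows 3.7 0.0
(0.495, -0.02, 0.14, -90) -> [-0.36, 0.11, 0.02] -0.0 rows 4.5 0.0
```

Emit:
play_rows(
  rows=[
    [[0,-0.07,0.025,0,0],[0,-0.15,0.055,0,0],[0,-0.24,0.085,0,0],[0,-0.32,0.116,0,0],[0,-0.4,0.147,0,0],[0,-0.48,0.176,0,0],[0,-0.56,0.205,0,0],[0,-0.63,0.234,0,0]],
  ],
)

```text
time_s: 20.08
tcp_pos: [0.4967, -0.0293, 0.1312]
eef_rot: [-179.9, 0.0, -90.0]
contact_force: [0.5, 1.3, -0.0]
gripper_width: 0.087
gripper_force: 0.0
```

Emit:
play_rows(
  rows=[
    [[0,-0.02,0,0,0],[0,-0.02,0,0,0],[0,-0.02,0,0,0],[0,-0.02,0,0,0],[0,-0.02,0,0,0],[0,-0.02,0,0,0],[0,-0.02,0,0,0],[0,-0.02,0,0,0]],
  ],
)

```text
time_s: 20.75
tcp_pos: [0.4975, -0.0216, 0.1308]
eef_rot: [180.0, -0.0, -90.1]
contact_force: [-0.1, -0.2, 0.2]
gripper_width: 0.0875
gripper_force: 0.0
```

```bash
python3 - <<'E'
from h import *
im,ci=snap('wrist','w11'); plan()
# project the expected lantern position by searching pixel whose ray hits it
P=np.array(ci['pose']); v=P[:3,:3].T@(np.array([.4955,-.020,.02])-P[:3,3]); f=200/np.tan(np.radians(ci['fovy'])/2); th=np.arctan2(np.hypot(*v[:2]),v[2]); u=np.array([ci['cx'],ci['cy']])+f*th*v[:2]/np.hypot(*v[:2]); print(u)
x,y=int(u[0]),int(u[1]); x0,y0=x-35,y-35
cv2.imwrite('pics/c11.png',cv2.resize(im[y0:y0+70,x0:x0+70][:,:,::-1],(560,560),interpolation=cv2.INTER_CUBIC)); print(x0,y0)
E
```

```text
at [ 0.4974 -0.0214  0.1308] rot [ 1.7998e+02 -1.0000e-02 -9.0090e+01] w 0.0876 t 20.8
[323.51276642 204.88189936]
288 169
```

View pics/c11.png

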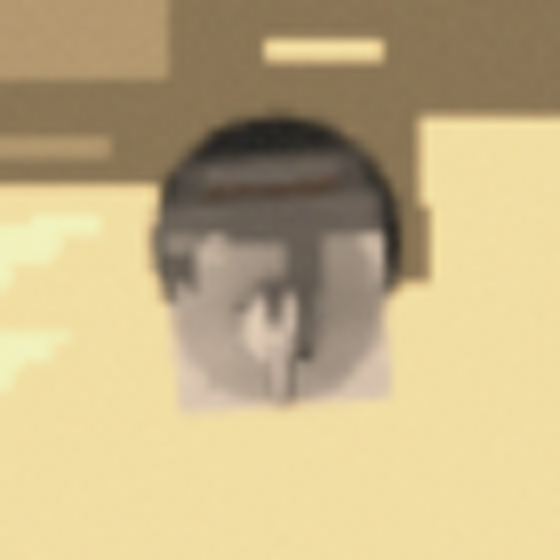

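```bash
python3 - <<'E'
from h import *
ci=load('w11'); Q=lambda x,y:(288+(x+.5)/8-.5,169+(y+.5)/8-.5)
W=[onz('wrist',ci,Q(*p),.028)[:2] for p in [(180,412),(392,398),(383,234),(166,240)]]
W=np.array(W);e=np.roll(W,-1,0)-W; print(W.mean(0),np.linalg.norm(e,axis=1),np.degrees(np.arctan2(e[:,1],e[:,0])))
a,b=[onz('wrist',ci,Q(*p),.024)[:2] for p in [(205,190),(340,182)]]; e=b-a;print(np.degrees(np.arctan2(e[1],e[0])))
B=[onz('wrist',ci,Q(*p),.004)[:2] for p in [(157,245),(402,245),(280,112)]]; print('base',np.array(B).round(4),'c',(B[0]+B[1])/2)
E
```

```text
[ 0.49639027 -0.01882494] [0.02390312 0.01920284 0.02389735 0.02018184] [-176.13501473  -86.26759983    1.51727903   93.66549238]
-176.61898023696787
base [[ 0.5111 -0.0208]
 [ 0.4816 -0.0208]
 [ 0.4963 -0.0372]] c [ 0.49631505 -0.02078775]
```

Emit:
play_rows(
  rows=[
    [[0,0,0.002,0.08,-0.042],[0,0,0.002,0.15,-0.042],[0,0,0.002,0.2,-0.042],[0,0,0.002,0.23,-0.042],[0,0,0.002,0.245,-0.042],[0.3,0,0.002,0.245,-0.042],[0.85,0,0.002,0.245,-0.042],[0.85,0,0.002,0.245,-0.042]],
  ],
  squeeze=25,
)

```text
time_s: 21.47
tcp_pos: [0.4974, -0.0206, 0.0096]
eef_rot: [-179.9, 0.0, -86.4]
contact_force: [0.7, -0.2, 1.2]
gripper_width: 0.0728
gripper_force: 0.0
```

Emit:
play_rows(
  rows=[
    [[0.85,0,0,0,0],[0.85,0,0,0,0],[0.85,0,0,0,0],[0.85,0,0,0,0],[0.85,0,0,0,0],[0.85,0,0,0,0],[0.85,0,0,0,0],[0.85,0,0,0,0]],
  ],
)

```text
time_s: 22.13
tcp_pos: [0.4964, -0.0209, 0.0085]
eef_rot: [180.0, -0.0, -86.4]
contact_force: [0.4, -0.8, 1.8]
gripper_width: 0.0217
gripper_force: 24.9
```

Emit:
play_rows(
  rows=[
    [[0.85,0,0,0,0],[0.85,0,0,0,0],[0.85,0,0,0,0],[0.85,0,0,-0.03,0],[0.85,0,0,-0.1,0],[0.85,0,0,-0.17,0],[0.85,0,0,-0.22,0],[0.85,0,0,-0.22,0]],
  ],
)

```text
time_s: 22.8
tcp_pos: [0.4996, -0.0202, 0.1238]
eef_rot: [-179.5, 0.1, -86.4]
contact_force: [1.2, -0.3, -1.2]
gripper_width: 0.0218
gripper_force: 24.9
```

```bash
python3 - <<'E'
from h import *
s=r.get_state(); print(s['gripper_force'])
plan((.52,.17,.12,-55),(.6129,.3344,.12,-25.5),(.6129,.3344,.05,-25.5))
E
```

```text
24.92775857448578
at [ 0.4996 -0.0202  0.1238] rot [-1.7951e+02  7.0000e-02 -8.6350e+01] w 0.0218 t 22.8
(0.52, 0.17, 0.12, -55) -> [-0.3771, -0.0649, 0.0077] -0.3648 rows 4.6 4.4
(0.6129, 0.3344, 0.12, -25.5) -> [-0.1628, -0.3408, -0.0] -0.3432 rows 4.5 4.1
(0.6129, 0.3344, 0.05, -25.5) -> [0.0, -0.0, 0.14] -0.0 rows 1.7 0.0
```

Emit:
play_rows(
  rows=[
    [[0.85,-0.05,-0.009,0,-0.05],[0.85,-0.11,-0.02,0,-0.11],[0.85,-0.17,-0.032,0,-0.17],[0.85,-0.23,-0.043,0,-0.23],[0.85,-0.28,-0.054,0,-0.28],[0.85,-0.32,-0.062,0,-0.32],[0.85,-0.36,-0.069,0,-0.35],[0.85,-0.377,-0.072,0,-0.365]],
  ],
)

```text
time_s: 23.47
tcp_pos: [0.5208, 0.1717, 0.118]
eef_rot: [180.0, 0.0, -54.8]
contact_force: [0.9, 0.1, -0.9]
gripper_width: 0.0218
gripper_force: 24.9
```

Emit:
play_rows(
  rows=[
    [[0.85,-0.02,-0.05,0,-0.05],[0.85,-0.05,-0.1,0,-0.1],[0.85,-0.07,-0.15,0,-0.15],[0.85,-0.1,-0.2,0,-0.2],[0.85,-0.12,-0.25,0,-0.25],[0.85,-0.14,-0.29,0,-0.29],[0.85,-0.155,-0.325,0,-0.325],[0.85,-0.163,-0.341,0,-0.343]],
  ],
)

```text
time_s: 24.13
tcp_pos: [0.6144, 0.3353, 0.1173]
eef_rot: [180.0, 0.0, -25.4]
contact_force: [-0.2, -0.6, 0.1]
gripper_width: 0.0217
gripper_force: 24.9
```

Emit:
play_rows(
  rows=[
    [[0.85,0,0,0,0],[0.85,0,0,0,0],[0.85,0,0,0,0],[0.85,0,0,0,0],[0.85,0,0,0,0],[0.85,0,0,0,0],[0.85,0,0,0,0],[0.85,0,0,0,0]],
  ],
)

```text
time_s: 24.8
tcp_pos: [0.6136, 0.3339, 0.1188]
eef_rot: [-180.0, -0.0, -25.6]
contact_force: [-0.3, -0.5, 0.4]
gripper_width: 0.0221
gripper_force: 24.9
```

```bash
python3 - <<'E'
from h import *
im,ci=snap('wrist','w12'); plan((.6129,.3344,.0155,-25.5))
P=np.array(ci['pose']); f=200/np.tan(np.radians(ci['fovy'])/2)
def proj(X):
    v=P[:3,:3].T@(np.array(X)-P[:3,3]); th=np.arctan2(np.hypot(*v[:2]),v[2]); return np.array([ci['cx'],ci['cy']])+f*th*v[:2]/np.hypot(*v[:2])
o=im[:,:,::-1].copy()
R=np.radians(-26)
pts=[proj([.6129+np.cos(R)*a-np.sin(R)*b,.3344+np.sin(R)*a+np.cos(R)*b,.014]) for a,b in [(.044,.044),(.044,-.044),(-.044,-.044),(-.044,.044)]]
for p in pts: cv2.circle(o,tuple(int(round(t)) for t in p),2,(255,0,255),-1)
print(np.round(pts,1)); cv2.imwrite('pics/c12.png',cv2.resize(o[120:320,180:460],(700,500)))
E
```

```text
at [0.6136 0.3339 0.1187] rot [-179.99   -0.    -25.58] w 0.0219 t 24.85
(0.6129, 0.3344, 0.0155, -25.5) -> [-0.0018, -0.0003, 0.2064] -0.0009 rows 2.5 0.0
[[268.8 157. ]
 [370.4 157.7]
 [365.4 250.4]
 [272.7 249.8]]
```

View pics/c12.png

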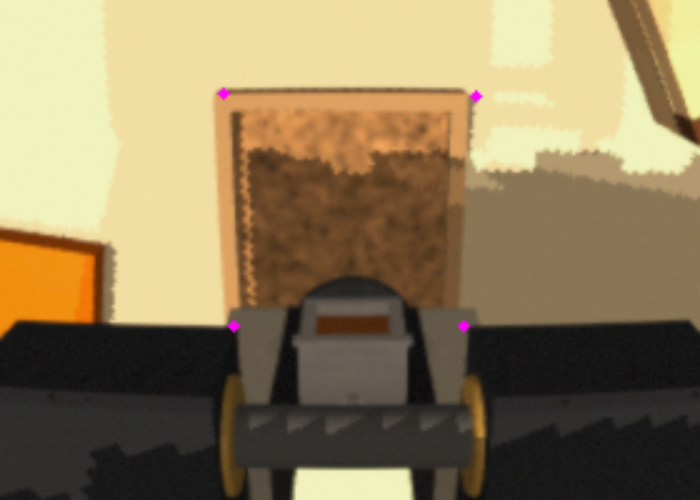

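Emit:
play_rows(
  rows=[
    [[0.85,-0.002,-0.004,0.06,0],[0.85,-0.002,-0.004,0.12,0],[0.85,-0.002,-0.004,0.16,0],[0.85,-0.002,-0.004,0.185,0],[0.85,-0.002,-0.004,0.2,0],[0.85,-0.002,-0.004,0.207,0],[0.85,-0.002,-0.004,0.207,0],[0.85,-0.002,-0.004,0.207,0]],
  ],
)

```text
time_s: 25.52
tcp_pos: [0.6144, 0.3369, 0.0162]
eef_rot: [-179.9, -0.1, -25.6]
contact_force: [0.1, 0.1, -0.0]
gripper_width: 0.022
gripper_force: 24.9
```

Emit:
play_rows(
  rows=[
    [[0.85,0,0,0,0],[0.85,0,0,0,0],[0.6,0,0,0,0],[0.6,0,0,0,0],[0.6,0,0,0,0],[0.6,0,0,0,0],[0.6,0,0,0,0],[0.6,0,0,0,0]],
  ],
)

```text
time_s: 26.18
tcp_pos: [0.6136, 0.3362, 0.015]
eef_rot: [180.0, -0.0, -25.6]
contact_force: [-0.3, -0.4, -0.4]
gripper_width: 0.0352
gripper_force: 0.0
```

Emit:
play_rows(
  rows=[
    [[0.6,0,0,-0.03,0],[0.6,0,0,-0.09,0],[0.6,0,0,-0.16,0],[0.6,0,0,-0.22,0],[0.6,0,0,-0.22,0],[0.6,0,0,-0.22,0],[0.6,0,0,-0.22,0],[0.6,0,0,-0.22,0]],
  ],
)

```text
time_s: 26.85
tcp_pos: [0.613, 0.3358, 0.1238]
eef_rot: [179.9, 0.1, -25.6]
contact_force: [-0.6, 0.1, -0.8]
gripper_width: 0.0351
gripper_force: 0.0
```

```bash
python3 - <<'E'
from h import *
im,ci=snap('wrist','w13'); snap('scene','s13'); plan((.39,.31,.14,24-90),(.39,.31,.14,24))
E
```

```text
at [0.6131 0.3358 0.1236] rot [ 1.7988e+02  5.0000e-02 -2.5570e+01] w 0.035 t 26.95
(0.39, 0.31, 0.14, -66) -> [-0.3801, 0.2391, -0.0329] 0.4704 rows 5.4 5.6
(0.39, 0.31, 0.14, 24) -> [0.0, -0.0, -0.0] -1.0472 rows 0.0 12.6
```

```bash
python3 - <<'E'
from h import *
plan((.375,.31,.14,24.5))
E
```

```text
at [0.6131 0.3358 0.1236] rot [ 1.7988e+02  5.0000e-02 -2.5570e+01] w 0.035 t 26.95
(0.375, 0.31, 0.14, 24.5) -> [-0.4072, 0.2521, -0.0329] -0.5826 rows 5.8 7.0
```

Emit:
play_rows(
  rows=[
    [[0,-0.05,0.03,-0.033,-0.05],[0,-0.1,0.06,-0.033,-0.11],[0,-0.16,0.1,-0.033,-0.19],[0,-0.22,0.14,-0.033,-0.27],[0,-0.28,0.175,-0.033,-0.35],[0,-0.34,0.21,-0.033,-0.43],[0,-0.38,0.235,-0.033,-0.51],[0,-0.407,0.252,-0.033,-0.583]],
  ],
)

```text
time_s: 27.62
tcp_pos: [0.3733, 0.3094, 0.141]
eef_rot: [180.0, 0.1, 24.9]
contact_force: [-0.1, 0.1, -0.3]
gripper_width: 0.0825
gripper_force: 0.0
```

Emit:
play_rows(
  rows=[
    [[0,0,0,0,0],[0,0,0,0,0],[0,0,0,0,0],[0,0,0,0,0],[0,0,0,0,0],[0,0,0,0,0],[0,0,0,0,0],[0,0,0,0,0]],
  ],
)

```text
time_s: 28.28
tcp_pos: [0.3759, 0.3103, 0.1413]
eef_rot: [180.0, 0.0, 24.5]
contact_force: [0.4, 0.7, 0.1]
gripper_width: 0.0876
gripper_force: 0.0
```

```bash
python3 - <<'E'
from h import *
im,ci=snap('wrist','w14'); plan()
hsv=cv2.cvtColor(im,cv2.COLOR_RGB2HSV)
print(hsv[150:260:10,320].tolist())
E
```

```text
at [0.3759 0.3103 0.1414] rot [1.7999e+02 1.0000e-02 2.4510e+01] w 0.0878 t 28.33
[[16, 67, 179], [16, 87, 123], [16, 82, 121], [16, 86, 121], [16, 86, 118], [17, 89, 117], [18, 55, 224], [14, 48, 221], [19, 95, 219], [19, 98, 122], [19, 97, 124]]
```

View pics/w14.png

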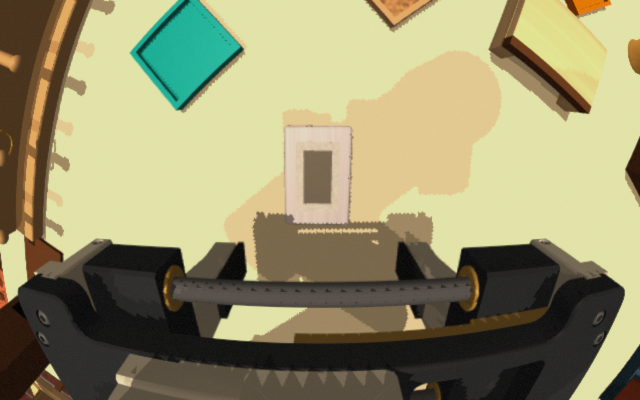

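```bash
python3 - <<'E'
from h import *
ci=load('w14')
W=np.array([onz('wrist',ci,p,.02)[:2] for p in [(285.5,126.5),(351,126.5),(350.5,223),(288,223)]]); e=np.roll(W,-1,0)-W
c=W.mean(0); print(c,np.linalg.norm(e,axis=1),np.degrees(np.arctan2(e[:,1],e[:,0])))
a=np.radians(24.5); g=c-.0295*np.array([np.cos(a),np.sin(a)]); print('grip',g)
print('riser corners', [onz('wrist',ci,p,.043).round(4) for p in [(591,110)]], onz('wrist',ci,(503,36),.043).round(4))
plan((*g,.05,24.5),(*g,.004,24.5))
E
```

```text
[0.39525479 0.31925315] [0.0589782  0.09226871 0.06065193 0.0923469 ] [ -65.59895357 -154.50240067  114.49083381   24.45819437]
grip [0.36841093 0.3070197 ]
riser corners [array([0.5998, 0.084 , 0.043 ])] [0.5952 0.2237 0.043 ]
at [0.3759 0.3103 0.1414] rot [1.7999e+02 1.0000e-02 2.4510e+01] w 0.0878 t 28.33
(np.float64(0.3684109344443201), np.float64(0.30701970430472264), 0.05, 24.5) -> [-0.0163, -0.0001, 0.1828] 0.0001 rows 2.2 0.0
(np.float64(0.3684109344443201), np.float64(0.30701970430472264), 0.004, 24.5) -> [0.0, 0.0, 0.092] -0.0 rows 1.1 0.0
```

Emit:
play_rows(
  rows=[
    [[0,-0.016,0,0.07,0],[0,-0.016,0,0.14,0],[0,-0.016,0,0.2,0],[0,-0.016,0,0.24,0],[0,-0.016,0,0.262,0],[0,-0.016,0,0.272,0],[0.2,-0.016,0,0.272,0],[0.4,-0.016,0,0.272,0]],
  ],
  squeeze=45,
)

```text
time_s: 29.0
tcp_pos: [0.3686, 0.3074, 0.0059]
eef_rot: [-180.0, -0.0, 24.5]
contact_force: [-0.6, -0.9, -1.1]
gripper_width: 0.0795
gripper_force: 0.0
```

Emit:
play_rows(
  rows=[
    [[0.4,0,0,0,0],[0.4,0,0,0,0],[0.4,0,0,0,0],[0.4,0,0,0,0],[0.4,0,0,0,0],[0.4,0,0,0,0],[0.4,0,0,-0.004,0],[0.4,0,0,-0.006,0]],
  ],
)

```text
time_s: 29.67
tcp_pos: [0.3684, 0.3071, 0.0089]
eef_rot: [-180.0, -0.0, 24.5]
contact_force: [-0.7, -1.3, -0.8]
gripper_width: 0.0614
gripper_force: 45.0
```

```bash
python3 - <<'E'
from h import *
s=r.get_state(); p=s['tcp_pos']; print(s['gripper_force'])
x,y,yw=.637,.1515,1.0; c,sn=np.cos(np.radians(yw)),np.sin(np.radians(yw))
q=lambda a:(x+c*a,y+sn*a)
plan((*q(-.175),p[2],yw),(*q(-.075),p[2],yw),(*q(-.067),p[2],yw))
E
```

```text
44.957658648490906
at [0.3684 0.3071 0.0089] rot [-1.7999e+02 -1.0000e-02  2.4530e+01] w 0.0614 t 29.67
(np.float64(0.46202665334763154), np.float64(0.14844582887347538), np.float64(0.008877567715731258), 1.0) -> [0.0387, 0.3664, -0.0] 0.2738 rows 4.4 3.3
(np.float64(0.5620114228632707), np.float64(0.15019106951720373), np.float64(0.008877567715731258), 1.0) -> [0.2, -0.0, -0.0] -0.0 rows 2.4 0.0
(np.float64(0.5700102044245218), np.float64(0.150330688768702), np.float64(0.008877567715731258), 1.0) -> [0.016, -0.0, -0.0] -0.0 rows 0.2 0.0
```

Emit:
play_rows(
  rows=[
    [[0.4,0.004,0.04,0,0.03],[0.4,0.01,0.1,0,0.075],[0.4,0.017,0.16,0,0.12],[0.4,0.023,0.22,0,0.165],[0.4,0.029,0.28,0,0.21],[0.4,0.034,0.325,0,0.243],[0.4,0.037,0.355,0,0.265],[0.4,0.039,0.366,0,0.274]],
  ],
)

```text
time_s: 30.33
tcp_pos: [0.4625, 0.1467, 0.0084]
eef_rot: [180.0, 0.0, 0.8]
contact_force: [-0.2, 0.1, -0.9]
gripper_width: 0.0618
gripper_force: 45.0
```

Emit:
play_rows(
  rows=[
    [[0.4,0,0,0,0],[0.4,0,0,0,0],[0.4,0,0,0,0],[0.4,0,0,0,0],[0.4,0,0,0,0],[0.4,0,0,0,0],[0.4,0,0,0,0],[0.4,0,0,0,0]],
  ],
)

```text
time_s: 31.0
tcp_pos: [0.462, 0.149, 0.0085]
eef_rot: [180.0, -0.0, 1.0]
contact_force: [-1.3, 0.5, -1.9]
gripper_width: 0.0615
gripper_force: 45.0
```

```bash
python3 - <<'E'
from h import *
im,ci=snap('wrist','w15'); plan()
g=im.astype(int).mean(2)
# dark front edge of riser: brown dark band ahead of tin
hsv=cv2.cvtColor(im,cv2.COLOR_RGB2HSV)
m=cv2.inRange(hsv,(0,60,15),(20,255,110)); m[240:]=0
n,l,st,ce=cv2.connectedComponentsWithStats(m)
for i in range(1,n):
    if st[i,4]>150: print(st[i].tolist(),ce[i].round(1))
for col in (260,320,380): print(col,[int(v) for v in g[20:240:8,col]])
E
```

```text
at [0.4621 0.1489 0.0085] rot [-180.     -0.      1.01] w 0.0616 t 31.05
[60, 0, 52, 110, 1501] [83.7 53.2]
[170, 0, 297, 31, 4089] [328.7   9.6]
[621, 2, 19, 86, 1356] [630.9  44.5]
[32, 20, 23, 26, 414] [42.6 32.8]
[6, 46, 50, 52, 266] [19.5 68.8]
260 [142, 142, 144, 219, 218, 219, 219, 218, 219, 219, 218, 217, 204, 197, 227, 228, 227, 225, 223, 220, 215, 211, 206, 201, 196, 151, 108, 109]
320 [142, 142, 143, 219, 219, 203, 203, 204, 203, 203, 204, 204, 203, 214, 220, 220, 219, 211, 201, 110, 109, 109, 110, 109, 107, 106, 107, 106]
380 [109, 110, 110, 203, 204, 203, 204, 204, 203, 204, 203, 204, 204, 187, 201, 198, 197, 193, 190, 186, 180, 174, 171, 158, 153, 123, 125, 112]
```

```bash
python3 - <<'E'
from h import *
im=cv2.imread('pics/w15.png'); ci=load('w15'); hsv=cv2.cvtColor(im,cv2.COLOR_BGR2HSV)
m=cv2.inRange(hsv,(0,60,15),(20,255,110)); m[60:]=0; m[:,:150]=0; m[:,480:]=0
for c in (180,200,250,320,400,440,460):
    rr=np.where(m[:,c])[0]
    if len(rr): print(c,rr.min(),rr.max(),onz('wrist',ci,(c,rr.min()),.043).round(4),onz('wrist',ci,(c,rr.max()),.028).round(4))
for row in (2,10,18,26):
    cc=np.where(m[row])[0]
    if len(cc): print(row,cc.min(),cc.max(),[onz('wrist',ci,(q,row),.043).round(4)[:2].tolist() for q in (cc.min(),cc.max())])
E
```

```text
180 5 13 [0.5933 0.2101 0.043 ] [0.5949 0.2171 0.028 ]
200 2 25 [0.5932 0.2006 0.043 ] [0.5869 0.206  0.028 ]
250 0 7 [0.5914 0.1785 0.043 ] [0.5935 0.1819 0.028 ]
320 0 5 [0.5904 0.15   0.043 ] [0.5935 0.15   0.028 ]
400 0 10 [0.5929 0.1173 0.043 ] [0.5936 0.1136 0.028 ]
440 0 26 [0.5958 0.0995 0.043 ] [0.5883 0.094  0.028 ]
460 0 13 [0.5978 0.09   0.043 ] [0.5971 0.0832 0.028 ]
2 196 466 [[0.5935, 0.2025], [0.5974, 0.087]]
10 174 466 [[0.5914, 0.2129], [0.5934, 0.0872]]
18 189 451 [[0.5863, 0.2053], [0.5881, 0.0947]]
26 202 440 [[0.5817, 0.1989], [0.5834, 0.0999]]
```

Emit:
play_rows(
  rows=[
    [[0.4,0.03,0,0,0],[0.4,0.06,0,0,0],[0.4,0.09,0,0,0],[0.4,0.12,0,0,0],[0.4,0.145,0,0,0],[0.4,0.165,0,0,0],[0.4,0.178,0,0,0],[0.4,0.18,0,0,0]],
  ],
)

```text
time_s: 31.72
tcp_pos: [0.553, 0.1503, 0.0083]
eef_rot: [180.0, -0.0, 1.0]
contact_force: [0.3, 0.7, -0.9]
gripper_width: 0.0616
gripper_force: 45.0
```

Emit:
play_rows(
  rows=[
    [[0.4,0.004,0,0.002,0],[0.4,0.008,0,0.004,0],[0.4,0.012,0,0.005,0],[0.4,0.016,0,0.006,0],[0.4,0.02,0,0.006,0],[0.4,0.022,0,0.006,0],[0.4,0.024,0,0.006,0],[0.4,0.026,0,0.006,0]],
  ],
)

```text
time_s: 32.38
tcp_pos: [0.5639, 0.1504, 0.0065]
eef_rot: [180.0, 0.1, 1.0]
contact_force: [-7.1, 0.0, 11.4]
gripper_width: 0.0613
gripper_force: 45.0
```

```bash
python3 - <<'E'
from h import *
s=r.get_state(); print(s['contact_force'].round(1),s['gripper_force']); plan()
E
```

```text
[-7.1  0.  11.4] 44.97887670993805
at [0.5639 0.1504 0.0065] rot [1.7999e+02 6.0000e-02 1.0200e+00] w 0.0613 t 32.38
```

Emit:
play_rows(
  rows=[
    [[0.4,0,0,-0.002,0],[0.4,0.001,0,-0.002,0],[0.4,0.002,0,-0.002,0],[0.4,0.003,0,-0.002,0],[0.4,0.004,0,-0.002,0],[0.4,0.005,0,-0.002,0],[0.4,0.006,0,-0.002,0],[0.4,0.006,0,-0.002,0]],
  ],
)

```text
time_s: 33.05
tcp_pos: [0.5681, 0.1505, 0.0066]
eef_rot: [180.0, 0.0, 1.0]
contact_force: [-3.2, -0.5, 4.0]
gripper_width: 0.0616
gripper_force: 45.0
```

Emit:
play_rows(
  rows=[
    [[0.4,0.001,0,0,0],[0.4,0.002,0,0,0],[0.4,0.003,0,0,0],[0.4,0.004,0,0,0],[0.4,0.005,0,0,0],[0.4,0.006,0,0,0],[0.4,0.006,0,0,0],[0.4,0.006,0,0,0]],
  ],
)

```text
time_s: 33.72
tcp_pos: [0.5704, 0.1505, 0.0065]
eef_rot: [180.0, 0.1, 1.0]
contact_force: [-5.4, 1.4, 7.5]
gripper_width: 0.0615
gripper_force: 45.0
```

Emit:
play_rows(
  rows=[
    [[0.4,0.001,0,0,0],[0.4,0.002,0,0,0],[0.4,0.003,0,0,0],[0.4,0.004,0,0,0],[0.4,0.004,0,0,0],[0.4,0.004,0,0,0],[0.4,0.004,0,0,0],[0.4,0.004,0,0,0]],
  ],
)

```text
time_s: 34.38
tcp_pos: [0.5705, 0.1505, 0.0065]
eef_rot: [180.0, 0.2, 1.0]
contact_force: [-14.9, 4.2, 14.5]
gripper_width: 0.0614
gripper_force: 45.0
```

Emit:
play_rows(
  rows=[
    [[0.4,0.001,0,0,0],[0.4,0.002,0,0,0],[0.4,0.003,0,0,0],[0.4,0.003,0,0,0],[0.4,0.003,0,0,0],[0.4,0.003,0,0,0],[0.4,0.003,0,0,0],[0.4,0.003,0,0,0]],
  ],
)

```text
time_s: 35.05
tcp_pos: [0.5705, 0.1504, 0.0065]
eef_rot: [179.9, 0.3, 0.9]
contact_force: [-21.8, 6.4, 18.5]
gripper_width: 0.0618
gripper_force: 45.0
```

```bash
python3 - <<'E'
from h import *
s=r.get_state(); print(s['contact_force'].round(1),s['moment'].round(2)); plan()
im,ci=snap('wrist','w16')
# tin visible front? rear end of tin and riser edge
hsv=cv2.cvtColor(im,cv2.COLOR_RGB2HSV); print(hsv[0:260:10,320].tolist())
E
```

```text
[-21.8   6.4  18.5] [2.81 7.74 0.1 ]
at [0.5705 0.1504 0.0065] rot [179.94   0.35   0.95] w 0.0618 t 35.05
[[31, 56, 241], [30, 56, 241], [31, 56, 241], [31, 55, 241], [18, 128, 238], [22, 115, 240], [23, 109, 242], [22, 114, 240], [22, 115, 240], [23, 111, 241], [23, 112, 240], [23, 111, 241], [24, 106, 241], [24, 107, 241], [24, 110, 241], [24, 109, 240], [23, 110, 241], [24, 109, 240], [24, 107, 241], [24, 108, 241], [25, 105, 240], [25, 104, 240], [21, 121, 240], [19, 125, 236], [12, 191, 104], [11, 179, 104]]
```

Emit:
play_rows(
  rows=[
    [[0.1,0,0,0,0],[0.1,0,0,0,0],[0.1,0,0,0,0],[0.1,0,0,0,0],[0.1,0,0,0,0],[0.1,0,0,0,0],[0.1,-0.004,0,0,0],[0.1,-0.004,0,0,0]],
  ],
)

```text
time_s: 35.77
tcp_pos: [0.5723, 0.1504, 0.0064]
eef_rot: [180.0, 0.0, 1.0]
contact_force: [-0.1, 0.1, 0.1]
gripper_width: 0.0786
gripper_force: 0.0
```

Emit:
play_rows(
  rows=[
    [[0.1,0,0,-0.04,0],[0.1,0,0,-0.1,0],[0.1,0,0,-0.17,0],[0.1,0,0,-0.24,0],[0.1,0,0,-0.3,0],[0.1,-0.05,0,-0.32,0],[0.1,-0.1,0,-0.32,0],[0.1,-0.15,0,-0.32,0]],
  ],
)

```text
time_s: 36.43
tcp_pos: [0.4971, 0.1494, 0.1674]
eef_rot: [-179.9, -0.1, 0.9]
contact_force: [-0.2, 0.4, -0.9]
gripper_width: 0.0789
gripper_force: 0.0
```

Emit:
play_rows(
  rows=[
    [[0,0,0,0,0],[0,0,0,0,0],[0,0,0,0,0],[0,0,0,0,0],[0,0,0,0,0],[0,0,0,0,0],[0,0,0,0,0],[0,0,0,0,0]],
  ],
)

```text
time_s: 37.1
tcp_pos: [0.4978, 0.1492, 0.1662]
eef_rot: [180.0, 0.0, 1.0]
contact_force: [-0.4, -0.0, -0.6]
gripper_width: 0.0873
gripper_force: 0.0
```

```bash
python3 - <<'E'
from h import *
plan(); im,ci=snap('wrist','w17'); t,_=snap('top','t17'); s,_=snap('scene','s17')
P=np.array(ci['pose']); f=200/np.tan(np.radians(ci['fovy'])/2)
# tin label/light top: low saturation bright
hsv=cv2.cvtColor(im,cv2.COLOR_RGB2HSV)
m=cv2.inRange(hsv,(0,0,90),(179,38,255)); n,l,st,ce=cv2.connectedComponentsWithStats(m)
for i in range(1,n):
    if st[i,4]>100:
        x,y,w,h,a=st[i]; print(st[i].tolist(),onz('wrist',ci,(x,y+h),.02).round(4)[:2],onz('wrist',ci,(x+w,y+h),.02).round(4)[:2],onz('wrist',ci,(x,y),.02).round(4)[:2])
# lantern in the tray, scene view: compare with before lift
d0=cv2.imread('pics/scene0.png').astype(int)[:,:,::-1]
cs=r.camera_info('scene'); Q=np.linalg.inv(np.array(cs['pose'])); F=200/np.tan(np.radians(cs['fovy'])/2)
for z in (.01,.03,.05):
    v=Q@np.array([.6135,.336,z,1]); u=(F*v[0]/v[2]+cs['cx'],F*v[1]/v[2]+cs['cy']); a,b=int(round(u[0])),int(round(u[1])); print('lantern',z,np.round(u,1),s[b,a-6:a+7:3].tolist(),d0[b,a].tolist())
E
```

```text
at [0.4978 0.1492 0.1662] rot [1.7998e+02 3.0000e-02 9.7000e-01] w 0.0873 t 37.1
[292, 103, 8, 33, 178] [0.5548 0.1768] [0.5548 0.1689] [0.5875 0.177 ]
[632, 119, 8, 23, 143] [ 0.5915 -0.3201] [ 0.595  -0.3469] [ 0.6259 -0.3133]
[227, 288, 239, 16, 1090] [0.3541 0.2611] [ 0.352  -0.0446] [0.3782 0.258 ]
[196, 290, 30, 10, 120] [0.356  0.3028] [0.3602 0.2616] [0.3715 0.2999]
lantern 0.01 [388.8 181. ] [[101, 71, 42], [53, 48, 43], [64, 51, 41], [79, 62, 47], [149, 105, 62]] [139, 97, 57]
lantern 0.03 [389.7 176.6] [[125, 90, 56], [111, 104, 95], [124, 116, 107], [125, 111, 97], [137, 96, 58]] [145, 101, 59]
lantern 0.05 [390.5 172. ] [[131, 107, 75], [120, 100, 74], [126, 112, 96], [110, 83, 54], [117, 90, 57]] [111, 84, 54]
```

```bash
python3 -c "
from plant import r
print(r.close_job())"
```

```text
the job is handed in; nothing more can be done
None
```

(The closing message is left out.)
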